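# Fetch the dipper out of the lidded box

### The arm

A 6-joint arm with a two-finger parallel gripper is mounted at the origin on a cart in front of the work surface, level with it; the furniture and walls round the work are solid. World frame = base frame: x ahead of the robot, y to its left, z up, the work surface at z = 0. Lengths are in mm, angles in rad, forces in N, time in s.
With the tool pointing down it reaches from about 300 to 775 mm from the base axis. Payload 14.6 kg.
Tool frame: the origin (TCP) lies at the very end of the fingers, on their centre line; the grasp point (between the pads) lies 19 mm behind it; z points along the fingers, y is the line along which they close (so a half turn about z gives the same grasp; the last joint's range is limited). The gripper opens to 94 mm and grips with 3 to 60 N. Pads are 16 mm wide; open, the fingers measure 119 mm over their backs; the gripper's body (75 mm by 177 mm) begins 78 mm behind the grasp point.
Start: joints at [1.033, 0.3, 1.521, -0, 1.321, -0.067], TCP at [249.475, 490.154, 205.446] pointing down, gripper open.
Joint ranges: [-3.03, 3.03], [-0.79, 2.21], [0.23, 2.52], [-1.04, 4.18], [0, 3.07], [-2.55, 2.55]. Speed limits (rad/s): [2.22, 2.22, 2.57, 3.14, 3.14, 3.14].

### API

Orientations are given as [roll, pitch, yaw] about the fixed x, y, z axes, in that order (R = Rz(yaw) Ry(pitch) Rx(roll)).
In Python, from cell import manip gives the robot as it stands.
- The arm moves only by the tool servo_tool, never from a script. Its argument "motion" is a list that holds one entry, the list of rows, each a list of 7 numbers: the shift along the world's x, y, z as a fraction of full scale, then the turn, a rotation vector about the world's x, y, z as a fraction of full scale, then the closure, from 0 (fully open) to 1 (shut). In form: [[[x, y, z, rx, ry, rz, gripper], ...]]. A call has 1 to 10 rows; each row is the pose to reach, as a shift and turn from the pose commanded when the call began, turning the shorter way round; what a row does not reach only later rows make up. Full scale, the value 1, is 0.5 m for a shift and pi rad for a turn. A row lasts 1/10 s, in which the tool goes at most 50 mm and 8.59 degrees, less where a joint would pass 70% of its speed; a pose out of reach is approached as far as the arm can. A call with a number of a shift or a turn outside -1 to 1 is refused whole. A call with a gripper value outside its range is refused whole. The fingers move at their own pace and stop on an object; "newtons" is the grip in N (left out, the last holds). Time passes only in rows, so rows that repeat a pose let the fingers close. It gives the time, the measured TCP pose, the force, the opening and the grip force at its end, in the units of the state.
- manip.read_state(): the state, without advancing time (a new reading comes with each control period).
- manip.camera(name): name is "scene" or "top"; returns a dict with "frame" (480x640x3 uint8, red, green, blue), "range_z" (480x640 float32, mm along the optical axis (not along the pixel's ray), 0 where there is no reading), "vfov" (degrees; the focal length in pixels is half the picture's height over the tangent of half this angle, whatever the lens; pixels are square), "cx", "cy" (the principal point, pixels), "cam_to_world" (4x4, takes a point from camera to world coordinates). Camera axes: x right, y down, z forward; pixel columns grow to the right and rows downward; lengths in mm; the calibration is good to about 2 mm. A picture is of the moment at which its call begins.
- manip.sign_off(): hands the job in; it is judged then, once.
The state is a dict: "clock": time; "joints": joint angles; "qd": joint speeds; "effort": joint torques, N m; "eef_pos": TCP position; "eef_rot": TCP orientation; "wrist_force": force on the tool from outside, world axes, zero at the start; "moment": the same for the moment, N m; "finger_gap": finger opening in mm; "finger_force": force on a finger pad.
Only numpy, scipy, OpenCV 4.12 (cv2) and the standard library are available. Lean on these libraries where they do the work, as an engineer would, in place of code of your own. Each camera call takes 0.05 s, during which the arm holds its last target. There are 200 camera calls.

### The job

Lift the lid off the small wooden box and lay it flat on the bare table to the right of box and palette, then take the dipper (the small round pot) that is inside the box and stand it upright near the middle of the palette board. Set both down, do not drop them; the other dipper, out on the table, is not wanted.

Things in the scene. Friction and masses are not known exactly. Their poses are not given: they have to be found in the camera images.
- box: Plain light wooden box, fixed, 140 mm (its x) by 176 mm (y), walls 8 mm, rim 60 mm and inner floor 16 mm above the table; turned up to 17 degrees; palette and box stand side by side, either one on the left. Origin: centre of its underside. Inside: the dipper, and a low eraser (42 x 24 x 13 mm) along the +x wall. The table right of both, x 0.43 to 0.60, y -0.27 to -0.08 m, is bare: room for the lid.
- lid: Loose wooden lid closed on the box, turned as the box is, 0.15 to 0.3 kg: board 140 (x) by 176 (y) by 8 mm; two 8 mm battens under it fit loosely inside the walls. On top, a dark bar handle 16 mm wide (x), 100 mm long (y), its underside 32 and top 48 mm above the origin. Origin: centre, underside of the battens: 52 mm over the table when closed, 0 when flat on the table.
- dipper: The wanted dipper: squat round pale pot, 48 mm across the belly, 25 mm high, 0.05 kg, inside the box, hidden while the lid is on. Stands upright on the box floor within 20 mm of the box's middle in y and 4 to 20 mm to its -x side. Origin: centre of its underside; z up. A brass-coloured dipper, 44 mm across, out on the table is not wanted.
- palette: Rectangular plywood mixing palette board, fixed flat on the table beside the box, turned up to 17 degrees: 150 mm (x) by 180 mm (y), on battens, with a few dried dabs of paint along its +x edge. Origin: centre of its underside; its top is 18 mm above that.

How it is judged (in metres and radians):
On the way, in this order (a step that is already met when the one before it is completed fails the run):
1. the lid is lowered to within 20 mm of the table while still held (height (world z) of lid below 0.02 m and contact force between the fingers and lid above 0.3 N), for 0.04 s.
2. the dipper is lowered to within 20 mm of the palette's top while still held (z of dipper in the frame of palette below 0.038 m and horizontal distance between dipper and palette below 0.07 m and contact force between the fingers and dipper above 0.3 N), for 0.04 s.
At the end, for the whole second after the job is handed in: The lid lies flat (within 10 degrees), handle up, on the bare table right of box and palette (centre at y below -0.05 m, origin -4 to 7 mm from table height); the dipper from the box stands upright (within 10 degrees) on the palette, within 50 mm of its centre; both at rest (world y of lid below -0.05 m and height (world z) of lid between -0.004 and 0.007 m and angle between each of lid, dipper's own z axis and vertical below 0.17 rad and linear speed of each of lid, dipper below 0.02 m/s and horizontal distance between dipper and palette below 0.05 m and z of dipper in the frame of palette between 0.014 and 0.024 m); the robot touches nothing.
It also fails if it takes over 70 s, if anything falls off the work surface, if the arm or the gripper's body presses on something with over 40 N, if the wrist force passes 120 N, or if a joint passes its speed limit or range.

## Working session

There is one attempt and no reset: what is moved stays moved. The work goes in short steps, Python scripts to look and compute and a tool call to move; the robot and the scene stay as the last step left them, time stands still between calls to the robot, and variables do not carry over. Pictures are saved under pics/ and viewed, at most 10 in all, crops included, and the job is handed in when it is done.

Besides the shell and the picture viewer there is one more tool, called after "Call:" by a JSON object that holds its "op" and its "data", one argument or row to a line. servo_tool: Moves the arm, as the interface text tells. Its arguments: {"type":"object","properties":{"motion":{"type":"array"},"newtons":{"type":"number"}},"required":["motion"]}

```bash
mkdir -p pics; cat > h.py <<'E'
import numpy as np, cv2
from cell import manip
def grab(n):
    c=manip.camera(n); c['f']=240/np.tan(np.radians(c['vfov'])/2); return c
def save(c,p): cv2.imwrite('pics/'+p,cv2.cvtColor(c['frame'],cv2.COLOR_RGB2BGR))
def pts(c):
    z=c['range_z'].astype(float); v,u=np.mgrid[:480,:640]
    P=np.stack([(u-c['cx'])/c['f']*z,(v-c['cy'])/c['f']*z,z,np.ones_like(z)],-1)
    return (P@np.array(c['cam_to_world']).T)[...,:3]
def ray(c,u,v,h):
    M=np.array(c['cam_to_world']); d=M[:3,:3]@np.array([(u-c['cx'])/c['f'],(v-c['cy'])/c['f'],1]); o=M[:3,3]
    return o+d*(h-o[2])/d[2]
E
python3 - <<'E'
from h import *
for n in('scene','top'):
    c=grab(n); save(c,n+'0.png'); print(n,np.round(c['cam_to_world'],3).tolist(),c['f'],c['cx'],c['cy'])
print(manip.read_state())
E
```

```text
scene [[0.877, -0.362, 0.317, 255.414], [-0.481, -0.644, 0.596, -304.399], [-0.012, -0.675, -0.738, 666.71], [0.0, 0.0, 0.0, 1.0]] 582.4371551402585 320.15598140232584 236.6909976969036
top [[-0.005, -0.989, 0.149, 402.977], [-0.999, -0.0, -0.032, 211.577], [0.031, -0.149, -0.988, 889.737], [0.0, 0.0, 0.0, 1.0]] 445.27717273239944 323.4835279101036 235.68262897499972
{'clock': 0.1, 'joints': array([ 1.03338837e+00,  3.00393504e-01,  1.52150525e+00,  1.43401320e-06,
        1.32066679e+00, -6.66054428e-02]), 'qd': array([-0.00142182, -0.00330924, -0.00166761,  0.00063828,  0.00064882,
       -0.00220926]), 'effort': array([ 1.16514566e-04, -5.32643545e+01, -3.53286409e+01,  7.08823744e-02,
        2.33760016e-02, -3.38906580e-05]), 'eef_pos': array([249.37244698, 489.96969466, 204.96096451]), 'eef_rot': array([-3.14062202e+00, -6.61374362e-05,  2.67078975e+00]), 'wrist_force': array([ 0.34118303, -0.954026  ,  0.5368232 ]), 'moment': array([ 0.01776232, -0.01418501,  0.0359993 ]), 'finger_force': 0.0, 'finger_gap': 93.9024252526507}
```

View pics/top0.png

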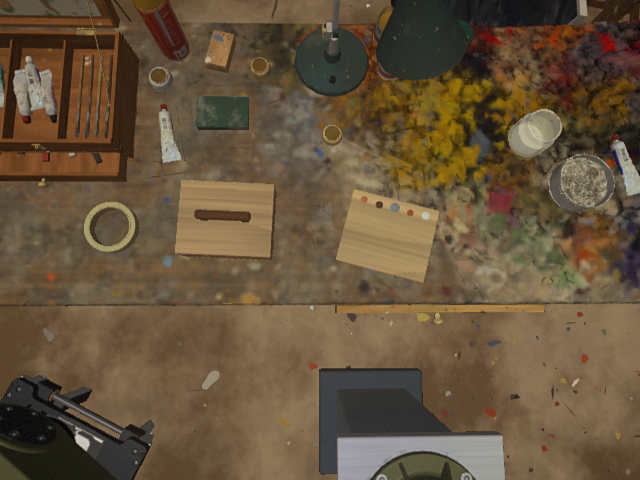

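View pics/scene0.png

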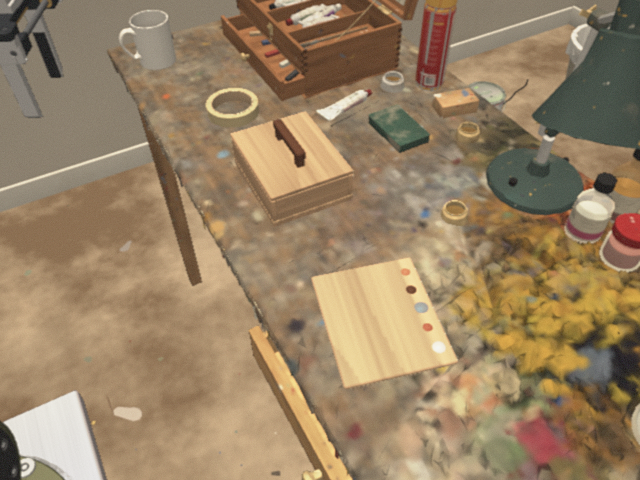

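The top view shows the box with its closed lid at about (224,219) and the handle at (222,216). The palette is at (388,235), with bare table to its right around (480,220). The scene view shows the handle at (290,142) and the palette at (383,320). Next I'll measure them.

```bash
cat > m.py <<'E'
from h import *
def rect(m,P,lo,hi):
    m=cv2.morphologyEx(m.astype(np.uint8),cv2.MORPH_OPEN,np.ones((3,3)))
    n,l,s,_=cv2.connectedComponentsWithStats(m); k=1+s[1:,4].argmax(); m=l==k
    X=P[m]; r=cv2.minAreaRect(X[:,:2].astype(np.float32))
    v,u=np.nonzero(m)
    return np.round(X.mean(0),1),np.round(np.median(X[:,2]),1),np.round(r[0],1),np.round(r[1],1),round(r[2],2),(round(u.mean(),1),round(v.mean(),1)),len(X)
for n in('top','scene'):
    c=grab(n); P=pts(c); f=c['frame'].astype(int); z=P[...,2]; x=P[...,0];y=P[...,1]
    A=(x>250)&(x<700)
    print(n,'table z',np.median(z[A&(abs(y)<300)&(abs(z)<10)]))
    print('handle',rect(A&(y>50)&(y<350)&(z>87)&(z<115)&(f[...,0]<130),P,0,0))
    print('lid',rect(A&(y>50)&(y<350)&(z>58)&(z<78),P,0,0))
    hsv=cv2.cvtColor(c['frame'],cv2.COLOR_RGB2HSV)
    print('palette',rect((x>330)&(x<620)&(y>-200)&(y<130)&(z>11)&(z<27),P,0,0))
E
python3 m.py
```

```text
top table z 5.864169938723705
handle (array([558.3, 334.5,  98.5]), np.float64(99.2), array([559.3, 334.3]), array([30.4, 16.6]), 86.83, (np.float64(241.0), np.float64(215.7)), 165)
lid (array([558.2, 314.3,  68. ]), np.float64(68.0), array([558.6, 316.8]), array([ 71.2, 140.4]), 87.54, (np.float64(254.4), np.float64(219.1)), 2587)
palette (array([551. ,   6.7,  17.1]), np.float64(17.4), array([531.9, -34.9]), array([329.4, 176.2]), 89.8, (np.float64(411.5), np.float64(227.6)), 8335)
scene table z 5.446936028978541
handle (array([555.2, 330.7,  96.6]), np.float64(98.1), array([556.3, 333.7]), array([32.8, 13.2]), 88.75, (np.float64(296.8), np.float64(150.3)), 185)
lid (array([554.7, 309.4,  67.1]), np.float64(67.4), array([557.1, 314.7]), array([ 74.8, 140.6]), 87.48, (np.float64(303.3), np.float64(173.2)), 2965)
palette (array([552.1, -13.4,  16.4]), np.float64(16.9), array([530.3, -35.1]), array([179.4, 330. ]), 0.1, (np.float64(422.6), np.float64(352.0)), 18332)
```

```bash
cat > m2.py <<'E'
from h import *
from m import rect
E
sed -i '/^for n in/,$d' m.py; cat > m2.py <<'E'
from m import *
for n in('top','scene'):
    c=grab(n); P=pts(c); f=c['frame'].astype(int); z=P[...,2]; x=P[...,0];y=P[...,1]
    A=(x>400)&(x<700)
    for yy in(250,200,100,-120,-200):
        w=(abs(y-yy)<15)&(x>430)&(x<600); print(n,yy,'z',np.round(np.percentile(z[w],[10,50,90]),1), end=' ')
    print()
    light=(f[...,0]>150)&(f[...,0]-f[...,2]>25)
    print('handle',rect(A&(y>150)&(y<500)&(z>85)&(z<115)&(f[...,0]<140),P,0,0))
    print('lid',rect(A&(y>150)&(y<500)&(z>56)&(z<80)&(~(f[...,0]<100)),P,0,0))
    print('palette',rect(A&(y>-150)&(y<200)&(z>5)&(z<30)&light,P,0,0))
    w=A&(y>-50)&(y<100)&(z>5)&(z<30)&light; print(np.median(z[w]))
E
python3 m2.py
```

```text
top 250 z [3.8 5.9 8. ] top 200 z [3.7 5.9 8. ] top 100 z [ 5.8 17.3 19.7] top -120 z [ 5.4  9.9 14.4] top -200 z [ 4.8  7.9 11.8] 
handle (array([559.6, 368.3,  98.8]), np.float64(99.4), array([560.8, 369.3]), array([100.3,  16.6]), 87.55, (np.float64(222.1), np.float64(214.9)), 521)
lid (array([558.8, 369.1,  68.1]), np.float64(68.1), array([561.2, 369.4]), array([176.7, 140.7]), 87.3, (np.float64(224.8), np.float64(218.7)), 6415)
palette (array([534.4,  54.6,  17.9]), np.float64(17.9), array([536.4,  55.5]), array([179.4, 148.8]), 75.06, (np.float64(388.3), np.float64(235.6)), 5872)
17.90878747421175
scene 250 z [-799.6    5.2    6.9] scene 200 z [2.2 5.4 7.1] scene 100 z [ 5.3 17.1 18.8] scene -120 z [ 5.5  9.4 13.8] scene -200 z [ 8.2 10.7 13.4] 
handle (array([556.2, 360.4,  97. ]), np.float64(98.4), array([558. , 365.9]), array([99.6, 14.1]), 87.14, (np.float64(288.9), np.float64(139.6)), 476)
lid (array([554.1, 353.7,  67.1]), np.float64(67.5), array([559.7, 366.7]), array([180. , 140.9]), 87.26, (np.float64(290.6), np.float64(157.8)), 5968)
palette (array([557.1, -15.6,  15.3]), np.float64(16.6), array([580.3,  -7.4]), array([316.6, 274.6]), 80.99, (np.float64(425.3), np.float64(352.8)), 26370)
17.037718054895038
```

Call:
{"op": "servo_tool", "data": {
  "motion": [
    [[0.062, -0.024, 0, 0, 0, -0.036, 0], [0.15, -0.06, 0, 0, 0, -0.08, 0], [0.24, -0.095, 0, 0, 0, -0.13, 0], [0.33, -0.13, 0, 0, 0, -0.18, 0], [0.42, -0.165, 0, 0, 0, -0.23, 0], [0.5, -0.197, 0, 0, 0, -0.28, 0], [0.57, -0.224, -0.02, 0, 0, -0.32, 0], [0.61, -0.24, -0.05, 0, 0, -0.355, 0], [0.621, -0.244, -0.07, 0, 0, -0.3645, 0], [0.621, -0.244, -0.08, 0, 0, -0.3645, 0]]
  ],
  "newtons": 25
}}

```text
clock: 1.3
eef_pos: [559.7, 367.8, 163.9]
eef_rot: [-3.14, 0.001, 1.527]
wrist_force: [-0.2, -0.1, 0.1]
finger_gap: 94.2
finger_force: 0.0
```

Call:
{"op": "servo_tool", "data": {
  "motion": [
    [[0, 0, 0, 0, 0, 0, 0], [0, 0, 0, 0, 0, 0, 0], [0, 0, 0, 0, 0, 0, 0]]
  ]
}}

```text
clock: 1.6
eef_pos: [559.5, 368.9, 166.6]
eef_rot: [3.14, -0.001, 1.528]
wrist_force: [-1.0, -0.5, 0.3]
finger_gap: 93.9
finger_force: 0.0
```

```bash
python3 - <<'E'
from h import *
s=manip.read_state(); print(s['eef_pos'],s['eef_rot'],s['joints'],s['clock'])
c=grab('scene'); save(c,'s1.png')
c=grab('top');P=pts(c);x,y,z=P[...,0],P[...,1],P[...,2]
w=(y<200)&(y>-450)&(z>70)&(x>300)&(x<760)
print(np.percentile(P[w],[0,50,100],axis=0) if w.any() else 'clear')
E
```

```text
[559.47912222 368.93939852 166.5529668 ] [ 3.14041302e+00 -8.13439826e-04  1.52783574e+00] [5.28319801e-01 6.00896262e-01 1.18133952e+00 4.75068442e-05
 1.35792472e+00 5.71270864e-01] 1.6
[[ 300.00905193 -273.67823677   70.02016644]
 [ 333.71833015  176.50265724  566.25873983]
 [ 759.96069195  199.99058707  588.58254386]]
```

View pics/s1.png

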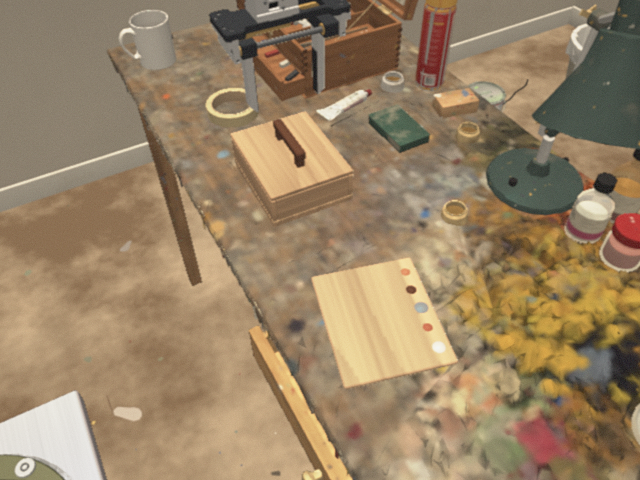

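The open fingers at about (255,105) and (320,90) straddle the handle at (289,140) and are square to it. Next I'll descend and grip.

Call:
{"op": "servo_tool", "data": {
  "motion": [
    [[0, 0, -0.04, 0, 0, 0, 0], [0, 0, -0.09, 0, 0, 0, 0], [0, 0, -0.13, 0, 0, 0, 0], [0, 0, -0.155, 0, 0, 0, 0], [0, 0, -0.17, 0, 0, 0, 0], [0, 0, -0.178, 0, 0, 0, 0], [0, 0, -0.18, 0, 0, 0, 0], [0, 0, -0.18, 0, 0, 0, 0]]
  ]
}}

```text
clock: 2.5
eef_pos: [560.2, 368.3, 76.1]
eef_rot: [3.141, -0.001, 1.526]
wrist_force: [0.1, 0.2, -0.5]
finger_gap: 94.0
finger_force: 0.0
```

Call:
{"op": "servo_tool", "data": {
  "motion": [
    [[0, 0, 0, 0, 0, 0, 0.6], [0, 0, 0, 0, 0, 0, 0.8], [0, 0, 0, 0, 0, 0, 1], [0, 0, 0, 0, 0, 0, 1], [0, 0, 0, 0, 0, 0, 1], [0, 0, 0, 0, 0, 0, 1], [0, 0, 0, 0, 0, 0, 1], [0, 0, 0, 0, 0, 0, 1], [0, 0, 0, 0, 0, 0, 1], [0, 0, 0, 0, 0, 0, 1]]
  ],
  "newtons": 25
}}

```text
clock: 3.5
eef_pos: [560.0, 368.2, 75.4]
eef_rot: [-3.142, -0.0, 1.526]
wrist_force: [-0.8, 0.2, -0.6]
finger_gap: 17.5
finger_force: 0.0
```

Call:
{"op": "servo_tool", "data": {
  "motion": [
    [[0, 0, 0, 0, 0, 0, 1], [0, 0, 0, 0, 0, 0, 1], [0, 0, 0, 0, 0, 0, 1], [0, 0, 0, 0, 0, 0, 1]]
  ],
  "newtons": 35
}}

```text
clock: 3.9
eef_pos: [560.0, 368.2, 75.4]
eef_rot: [-3.142, 0.0, 1.526]
wrist_force: [-0.2, 0.2, 0.7]
finger_gap: 15.8
finger_force: 35.0
```

Call:
{"op": "servo_tool", "data": {
  "motion": [
    [[0, 0, 0.006, 0, 0, 0, 1], [0, 0, 0.02, 0, 0, 0, 1], [0, 0, 0.04, 0, 0, 0, 1], [0, 0, 0.07, 0, 0, 0, 1], [0, 0, 0.1, 0, 0, 0, 1], [0, 0, 0.13, 0, 0, 0, 1], [0, 0, 0.16, 0, 0, 0, 1], [0, 0, 0.18, 0, 0, 0, 1], [0, 0, 0.19, 0, 0, 0, 1], [0, 0, 0.19, 0, 0, 0, 1]]
  ]
}}

```text
clock: 4.9
eef_pos: [560.1, 368.2, 171.0]
eef_rot: [3.141, -0.0, 1.526]
wrist_force: [0.5, -1.1, -0.9]
finger_gap: 15.8
finger_force: 35.0
```

```bash
python3 - <<'E'
from h import *
s=manip.read_state(); print(s['eef_pos'],s['eef_rot'],s['wrist_force'],s['moment'],s['finger_force'])
c=grab('top'); save(c,'t2.png')
E
```

```text
[560.11241699 368.21901812 171.03305904] [ 3.14098260e+00 -3.86287662e-04  1.52569390e+00] [ 0.50865072 -1.08252995 -0.85571757] [-0.13553369  0.06022107  0.02209578] 34.99953746795654
```

View pics/t2.png

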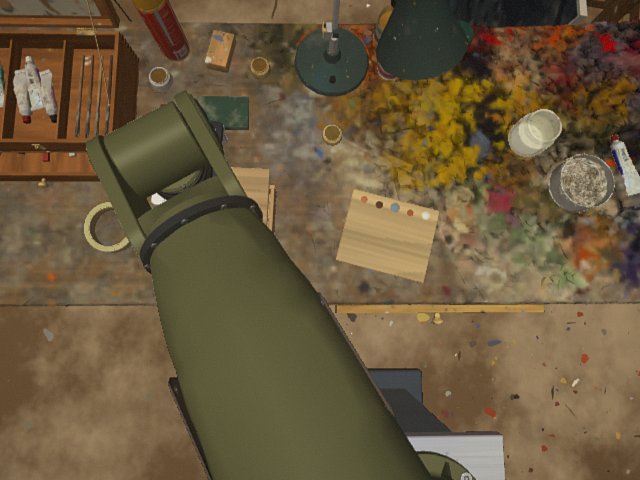

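The raised lid shows beside the forearm at (255,185), with the box rim below it at (270,195); the palette is at (388,235), and the table to its right is bare. Next I'll carry the lid to the right.

Call:
{"op": "servo_tool", "data": {
  "motion": [
    [[0, -0.02, 0, 0, 0, 0, 1], [-0.005, -0.06, 0, 0, 0, 0, 1], [-0.01, -0.12, 0, 0, 0, 0, 1], [-0.015, -0.19, 0, 0, 0, 0, 1], [-0.02, -0.26, 0, 0, 0, 0, 1], [-0.025, -0.33, 0, 0, 0, 0, 1], [-0.03, -0.4, 0, 0, 0, 0, 1], [-0.035, -0.47, 0, 0, 0, 0, 1], [-0.04, -0.54, 0, 0, 0, 0, 1], [-0.045, -0.6, 0, 0, 0, 0, 1]]
  ]
}}

```text
clock: 5.95
eef_pos: [536.7, 65.9, 169.9]
eef_rot: [-3.141, 0.0, 1.525]
wrist_force: [-0.2, -0.4, -2.7]
finger_gap: 16.2
finger_force: 35.0
```

Call:
{"op": "servo_tool", "data": {
  "motion": [
    [[-0.005, -0.07, 0, 0, 0, 0, 1], [-0.01, -0.14, 0, 0, 0, 0, 1], [-0.015, -0.21, 0, 0, 0, 0, 1], [-0.02, -0.28, 0, 0, 0, 0, 1], [-0.025, -0.35, 0, 0, 0, 0, 1], [-0.035, -0.41, 0, 0, 0, 0, 1], [-0.04, -0.45, 0, 0, 0, 0, 1], [-0.045, -0.475, 0, 0, 0, 0, 1], [-0.045, -0.48, 0, 0, 0, 0, 1], [-0.045, -0.48, 0, 0, 0, 0, 1]]
  ]
}}

```text
clock: 6.95
eef_pos: [514.8, -171.6, 170.2]
eef_rot: [-3.141, -0.0, 1.525]
wrist_force: [0.3, 0.5, -3.2]
finger_gap: 15.6
finger_force: 35.0
```

```bash
python3 - <<'E'
from h import *
s=manip.read_state(); print(s['eef_pos'],s['eef_rot'],s['wrist_force'],s['finger_gap'])
a=grab('top'); save(a,'t3.png'); b=grab('scene')
for n,c in(('top',a),('scene',b)):
    P=pts(c);x,y,z=P[...,0],P[...,1],P[...,2]
    for yy in(-150,-200,-240):
        w=(abs(y-yy)<10)&(x>450)&(x<580)&(z<70); print(n,yy,np.round(np.percentile(z[w],[5,50,95]),1) if w.sum()>20 else None)
    f=c['frame']; w=(x>430)&(x<620)&(y>-300)&(y<-50)&(z>140)&(z<158)&(f[...,0]>120); 
    print('lidtop',w.sum(),np.median(z[w]) if w.sum() else 0)
    if w.sum()>100:
        A=np.c_[P[w][:,:2],np.ones(w.sum())]; print(np.linalg.lstsq(A,P[w][:,2],rcond=None)[0], P[w].min(0),P[w].max(0))
E
```

```text
[ 514.83274027 -171.61806218  170.23915741] [-3.14127942e+00 -2.46805448e-04  1.52546626e+00] [ 0.32559857  0.49050145 -3.17369683] 15.602196182371332
top -150 [ 4.4  6.7 12.8]
top -200 [ 2.4  5.3 10.3]
top -240 None
lidtop 3 157.3108179953648
scene -150 [ 3.8  7.1 10.1]
scene -200 None
scene -240 None
lidtop 80 157.0538019777756
```

View pics/t3.png

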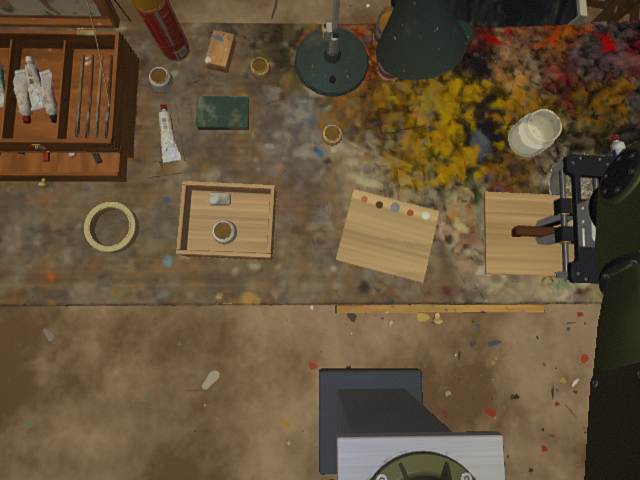

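The box is open, with the wanted dipper at (224,231) and the eraser at (219,198). The lid hangs level at about (530,235) over bare table. Now I'll lower it.

Call:
{"op": "servo_tool", "data": {
  "motion": [
    [[0, 0, -0.03, 0, 0, 0, 1], [0, 0, -0.08, 0, 0, 0, 1], [0, 0, -0.13, 0, 0, 0, 1], [0, 0, -0.18, 0, 0, 0, 1], [0, 0, -0.22, 0, 0, 0, 1], [0, 0, -0.25, 0, 0, 0, 1], [0, 0, -0.268, 0, 0, 0, 1], [0, 0, -0.276, 0, 0, 0, 1], [0, 0, -0.28, 0, 0, 0, 1], [0, 0, -0.28, 0, 0, 0, 1]]
  ]
}}

```text
clock: 8.05
eef_pos: [515.3, -171.8, 30.9]
eef_rot: [3.141, 0.0, 1.526]
wrist_force: [-0.0, -0.1, -1.3]
finger_gap: 15.7
finger_force: 35.0
```

Call:
{"op": "servo_tool", "data": {
  "motion": [
    [[0, 0, -0.003, 0, 0, 0, 1], [0, 0, -0.006, 0, 0, 0, 1], [0, 0, -0.008, 0, 0, 0, 1], [0, 0, -0.008, 0, 0, 0, 1], [0, 0, -0.008, 0, 0, 0, 1]]
  ]
}}

```text
clock: 8.55
eef_pos: [515.0, -171.9, 26.5]
eef_rot: [3.142, 0.0, 1.526]
wrist_force: [-0.2, 0.3, -1.8]
finger_gap: 15.6
finger_force: 35.0
```

Call:
{"op": "servo_tool", "data": {
  "motion": [
    [[0, 0, -0.002, 0, 0, 0, 1], [0, 0, -0.004, 0, 0, 0, 1], [0, 0, -0.004, 0, 0, 0, 1]]
  ]
}}

```text
clock: 8.85
eef_pos: [514.9, -171.8, 24.3]
eef_rot: [-3.141, -0.0, 1.526]
wrist_force: [-0.3, -0.2, -1.8]
finger_gap: 15.6
finger_force: 35.0
```

Call:
{"op": "servo_tool", "data": {
  "motion": [
    [[0, 0, -0.001, 0, 0, 0, 1], [0, 0, -0.002, 0, 0, 0, 1], [0, 0, -0.002, 0, 0, 0, 1]]
  ]
}}

```text
clock: 9.15
eef_pos: [515.0, -171.8, 23.4]
eef_rot: [3.142, -0.0, 1.526]
wrist_force: [0.3, -0.3, -1.9]
finger_gap: 15.5
finger_force: 35.0
```

Call:
{"op": "servo_tool", "data": {
  "motion": [
    [[0, 0, -0.001, 0, 0, 0, 1], [0, 0, -0.002, 0, 0, 0, 1], [0, 0, -0.002, 0, 0, 0, 1]]
  ]
}}

```text
clock: 9.45
eef_pos: [515.0, -171.9, 23.4]
eef_rot: [3.141, 0.0, 1.526]
wrist_force: [-5.7, 1.9, 11.2]
finger_gap: 15.7
finger_force: 35.0
```

The lid has touched down: the wrist reads 11 N upward. I'll release it and rise.

Call:
{"op": "servo_tool", "data": {
  "motion": [
    [[0, 0, 0.001, 0, 0, 0, 0.7], [0, 0, 0.001, 0, 0, 0, 0.5], [0, 0, 0.001, 0, 0, 0, 0.5], [0, 0, 0.001, 0, 0, 0, 0.5], [0, 0, 0.001, 0, 0, 0, 0.5], [0, 0, 0.03, 0, 0, 0, 0.5], [0, 0, 0.1, 0, 0, 0, 0.5], [0, 0, 0.18, 0, 0, 0, 0.3], [0, 0, 0.27, 0, 0, 0, 0.3], [0, 0, 0.32, 0, 0, 0, 0.3]]
  ]
}}

```text
clock: 10.45
eef_pos: [515.6, -172.1, 187.3]
eef_rot: [3.137, 0.002, 1.526]
wrist_force: [-0.7, -0.9, -0.4]
finger_gap: 65.1
finger_force: 0.0
```

```bash
cat > d.py <<'E'
from m import *
s=manip.read_state(); print(s['eef_pos'],s['eef_rot'],s['finger_gap'])
for n in('top','scene'):
    c=grab(n); save(c,n+'4.png'); P=pts(c); x,y,z=P[...,0],P[...,1],P[...,2]; f=c['frame'].astype(int)
    I=(x>500)&(x<600)&(y>300)&(y<430)
    print(n,'box rim',rect((x>440)&(x<680)&(y>230)&(y<500)&(z>50)&(z<70),P,0,0))
    m=((x>505)&(x<590)&(y>320)&(y<420)&(z>35)&(z<46)).astype(np.uint8)
    cs,_=cv2.findContours(m,cv2.RETR_EXTERNAL,cv2.CHAIN_APPROX_NONE)
    k=max(cs,key=cv2.contourArea); mm=np.zeros_like(m); cv2.drawContours(mm,[k],-1,1,-1); w=(mm>0)&(m>0)
    (ex,ey),ax,an=cv2.fitEllipse(k); print('dip px',ex,ey,ax,'z',np.percentile(z[w],[5,50,95]),'ray',ray(c,ex,ey,np.median(z[w])))
    print('minEncl',cv2.minEnclosingCircle(P[w][:,:2].astype(np.float32)))
    w=(x>435)&(x<600)&(y>-265)&(y<-80)&(z>10)&(z<23)&(f[...,0]>130)&(f[...,0]-f[...,2]>20)
    print('lid',rect(w,P,0,0)); w=(x>480)&(x<560)&(y>-230)&(y<-110)&(z>35)&(z<60); print('handle z',np.median(z[w]) if w.any() else 0)
E
python3 d.py
```

```text
[ 515.62368111 -172.09168662  187.29291146] [3.13703707e+00 1.62154459e-03 1.52572722e+00] 65.11212648854755
top box rim (array([561.3, 370.9,  59.1]), np.float64(59.6), array([561.2, 369.2]), array([176.3, 141.1]), 87.5, (np.float64(224.8), np.float64(218.4)), 1530)
dip px 222.65878295898438 230.48126220703125 (20.273454666137695, 20.999757766723633) z [35.2372708  38.08223762 42.47455763] ray [541.12789744 378.41049494  38.08223762]
minEncl ((541.609130859375, 378.3759765625), 21.5433406829834)
lid (array([ 515.6, -167.4,   15.8]), np.float64(15.8), array([ 521.2, -168.9]), array([183. , 149.7]), 87.51, (np.float64(498.5), np.float64(245.1)), 5449)
handle z 47.08239111237032Traceback (most recent call last):
  File "d.py", line 6, in <module>
    print(n,'box rim',rect((x>440)&(x<680)&(y>230)&(y<500)&(z>50)&(z<70),P,0,0))
                      ~~~~^^^^^^^^^^^^^^^^^^^^^^^^^^^^^^^^^^^^^^^^^^^^^^^^^^^^^
  File "m.py", line 4, in rect
    n,l,s,_=cv2.connectedComponentsWithStats(m); k=1+s[1:,4].argmax(); m=l==k
                                                     ~~~~~~~~~~~~~~^^
ValueError: attempt to get argmax of an empty sequence
```

View pics/scene4.png

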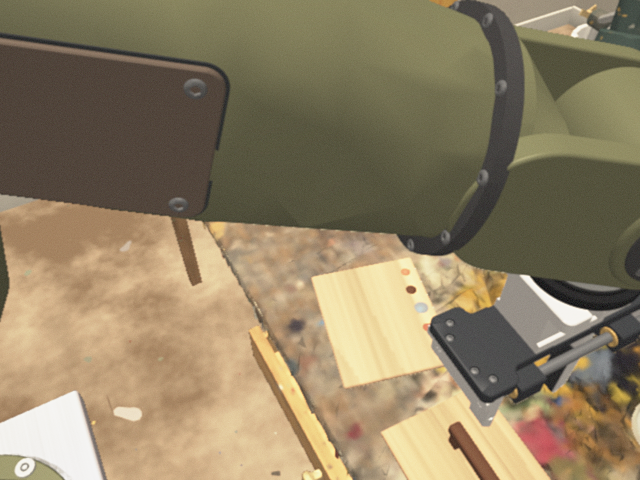

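The lid lies flat on the table at (480,445), with the palette clear at (383,320); the arm hides the box in this view. I'll move back over the box, turning the tool 90° to grip along y.

Call:
{"op": "servo_tool", "data": {
  "motion": [
    [[0, 0.03, 0, 0, 0, 0.01, 0.3], [0, 0.1, 0, 0, 0, 0.03, 0.3], [0, 0.18, 0, 0, 0, 0.06, 0.3], [0.01, 0.26, 0, 0, 0, 0.09, 0.3], [0.01, 0.34, 0, 0, 0, 0.12, 0.3], [0.02, 0.42, 0, 0, 0, 0.15, 0.3], [0.02, 0.5, 0, 0, 0, 0.18, 0.3], [0.02, 0.58, 0, 0, 0, 0.21, 0.3], [0.02, 0.64, 0, 0, 0, 0.24, 0.3], [0.02, 0.7, 0, 0, 0, 0.27, 0.3]]
  ]
}}

```text
clock: 11.55
eef_pos: [523.6, 180.4, 181.2]
eef_rot: [-3.14, -0.001, 2.38]
wrist_force: [0.5, -0.4, -0.6]
finger_gap: 65.7
finger_force: 0.0
```

Call:
{"op": "servo_tool", "data": {
  "motion": [
    [[0.01, 0.06, 0, 0, 0, 0.03, 0.3], [0.02, 0.14, 0, 0, 0, 0.06, 0.3], [0.03, 0.22, 0, 0, 0, 0.1, 0.3], [0.032, 0.29, 0, 0, 0, 0.14, 0.3], [0.032, 0.35, 0, 0, 0, 0.18, 0.3], [0.032, 0.39, 0, 0, 0, 0.22, 0.3], [0.032, 0.4, 0, 0, 0, 0.23, 0.3], [0.032, 0.4, 0, 0, 0, 0.23, 0.3], [0.032, 0.4, 0, 0, 0, 0.23, 0.3]]
  ]
}}

```text
clock: 12.45
eef_pos: [540.8, 377.4, 182.0]
eef_rot: [-3.141, -0.001, 3.094]
wrist_force: [-1.0, -0.5, -1.0]
finger_gap: 66.0
finger_force: 0.0
```

```bash
python3 - <<'E'
from m import *
s=manip.read_state(); print(s['eef_pos'],s['eef_rot'],s['finger_gap'],s['joints'])
c=grab('scene'); P=pts(c); x,y,z=P[...,0],P[...,1],P[...,2]
save(c,'s5.png'); crop=c['frame'][60:260,180:400]; cv2.imwrite('pics/s5c.png',cv2.resize(crop,None,fx=3,fy=3)[...,::-1][:600,:660])
w=(x>505)&(x<590)&(y>320)&(y<420)&(z>35)&(z<46)
print(w.sum(),np.percentile(P[w],[2,50,98],axis=0) if w.any() else 0)
E
```

```text
[540.76029431 377.38260818 182.02157037] [-3.14094525e+00 -6.82801997e-04  3.09360668e+00] 65.95933184680004 [ 5.53826666e-01  5.66031750e-01  1.19918038e+00 -1.49895708e-04
  1.37730988e+00 -9.68955019e-01]
174 [[520.80782307 356.13152232  35.12813677]
 [537.38081898 368.70564239  38.02181324]
 [558.68308195 394.57095233  42.08280854]]
```

View pics/s5c.png

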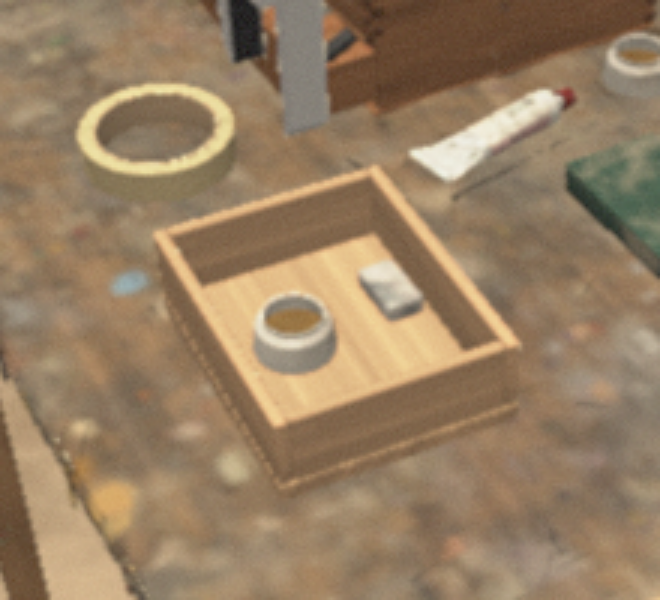

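The crop shows the dipper upright at (295,330), clear of every wall, with the eraser at (390,288). This agrees with the top view to about 2 mm. I'll descend now.

Call:
{"op": "servo_tool", "data": {
  "motion": [
    [[0, 0, -0.04, 0, 0, 0, 0.3], [0, 0, -0.1, 0, 0, 0, 0.3], [0, 0, -0.16, 0, 0, 0, 0.3], [0, 0, -0.21, 0, 0, 0, 0.3], [0, 0, -0.25, 0, 0, 0, 0.3], [0, 0, -0.28, 0, 0, 0, 0.3], [0, 0, -0.3, 0, 0, 0, 0.3], [0, 0, -0.31, 0, 0, 0, 0.3], [0, 0, -0.32, 0, 0, 0, 0.3], [0, 0, -0.32, 0, 0, 0, 0.3]]
  ]
}}

```text
clock: 13.5
eef_pos: [541.0, 378.1, 22.4]
eef_rot: [3.142, 0.0, 3.096]
wrist_force: [0.0, -0.7, -0.2]
finger_gap: 65.5
finger_force: 0.0
```

Call:
{"op": "servo_tool", "data": {
  "motion": [
    [[0, 0, -0.003, 0, 0, 0, 0.3], [0, 0, -0.005, 0, 0, 0, 0.3], [0, 0, -0.005, 0, 0, 0, 0.3]]
  ]
}}

```text
clock: 13.8
eef_pos: [541.0, 378.2, 20.1]
eef_rot: [3.141, 0.0, 3.096]
wrist_force: [-0.1, -0.4, 0.3]
finger_gap: 66.0
finger_force: 0.0
```

Call:
{"op": "servo_tool", "data": {
  "motion": [
    [[0, 0, 0, 0, 0, 0, 0.4], [0, 0, 0, 0, 0, 0, 0.45], [0, 0, 0, 0, 0, 0, 0.5], [0, 0, 0, 0, 0, 0, 0.55], [0, 0, 0, 0, 0, 0, 0.6], [0, 0, 0, 0, 0, 0, 0.6], [0, 0, 0, 0, 0, 0, 0.6], [0, 0, 0, 0, 0, 0, 0.6]]
  ],
  "newtons": 8
}}

```text
clock: 14.6
eef_pos: [541.0, 378.2, 19.9]
eef_rot: [3.142, -0.0, 3.096]
wrist_force: [0.2, 0.3, -0.8]
finger_gap: 45.4
finger_force: 7.7
```

Call:
{"op": "servo_tool", "data": {
  "motion": [
    [[0, 0, 0.005, 0, 0, 0, 0.6], [0, 0, 0.015, 0, 0, 0, 0.6], [0, 0, 0.03, 0, 0, 0, 0.6], [0, 0, 0.06, 0, 0, 0, 0.6], [0, 0, 0.1, 0, 0, 0, 0.6], [0, 0, 0.14, 0, 0, 0, 0.6], [0, 0, 0.18, 0, 0, 0, 0.6], [0, 0, 0.2, 0, 0, 0, 0.6], [0, 0, 0.2, 0, 0, 0, 0.6]]
  ],
  "newtons": 10
}}

```text
clock: 15.5
eef_pos: [541.6, 378.5, 122.1]
eef_rot: [3.14, 0.003, 3.097]
wrist_force: [0.5, 1.6, -0.4]
finger_gap: 45.4
finger_force: 9.7
```

```bash
python3 - <<'E'
from m import *
s=manip.read_state(); print(s['eef_pos'],s['eef_rot'],s['finger_gap'],s['finger_force'])
c=grab('scene'); P=pts(c)
cv2.imwrite('pics/s6c.png',cv2.resize(c['frame'][40:240,180:400],None,fx=3,fy=3)[...,::-1])
E
```

```text
[541.55980916 378.52494429 122.10953452] [3.13982717e+00 2.57838332e-03 3.09650559e+00] 45.4158248452375 9.671038874366786
```

View pics/s6c.png

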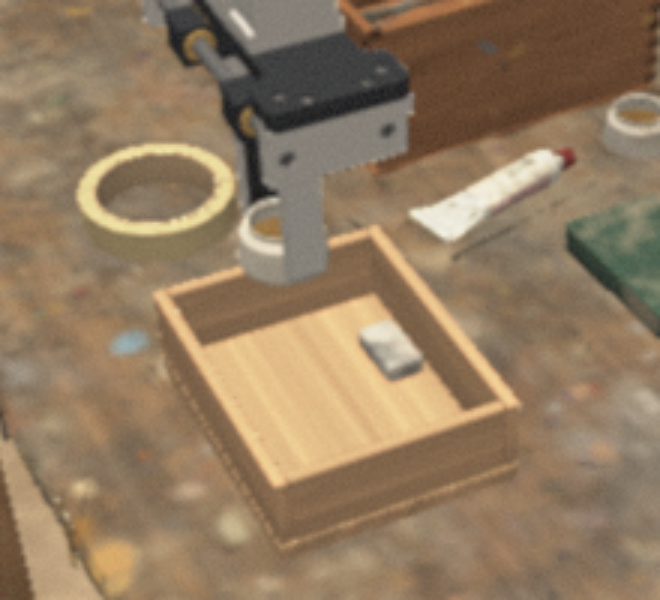

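The dipper is held upright between the fingers at (265,240), clear above the empty box. I'll carry it to the palette centre.

Call:
{"op": "servo_tool", "data": {
  "motion": [
    [[0, -0.02, 0, 0, 0, 0, 0.6], [0, -0.07, 0, 0, 0, 0, 0.6], [0, -0.14, 0, 0, 0, 0, 0.6], [0, -0.22, 0, 0, 0, 0, 0.6], [-0.01, -0.3, 0, 0, 0, 0, 0.6], [-0.01, -0.38, 0, 0, 0, 0, 0.6], [-0.01, -0.46, 0, 0, 0, 0, 0.6], [-0.01, -0.54, 0, 0, 0, 0, 0.6], [-0.01, -0.6, 0, 0, 0, 0, 0.6], [-0.01, -0.63, 0, 0, 0, 0, 0.6]]
  ]
}}

```text
clock: 16.55
eef_pos: [535.2, 60.6, 119.1]
eef_rot: [-3.141, -0.001, 3.094]
wrist_force: [-0.5, -0.4, -1.3]
finger_gap: 45.3
finger_force: 9.7
```

Call:
{"op": "servo_tool", "data": {
  "motion": [
    [[0, -0.015, -0.02, 0, 0, 0, 0.6], [0, -0.015, -0.05, 0, 0, 0, 0.6], [0, -0.015, -0.09, 0, 0, 0, 0.6], [0, -0.015, -0.13, 0, 0, 0, 0.6], [0, -0.015, -0.155, 0, 0, 0, 0.6], [0, -0.015, -0.17, 0, 0, 0, 0.6], [0, -0.015, -0.18, 0, 0, 0, 0.6], [0, -0.015, -0.18, 0, 0, 0, 0.6], [0, -0.015, -0.18, 0, 0, 0, 0.6]]
  ]
}}

```text
clock: 17.45
eef_pos: [536.3, 55.7, 30.5]
eef_rot: [3.142, 0.001, 3.097]
wrist_force: [0.1, -0.4, -0.4]
finger_gap: 45.2
finger_force: 9.7
```

```bash
python3 - <<'E'
from m import *
s=manip.read_state(); print(s['eef_pos'],s['eef_rot'],s['finger_gap'],s['finger_force'])
c=grab('scene'); P=pts(c)
cv2.imwrite('pics/s7c.png',cv2.resize(c['frame'][200:400,270:490],None,fx=3,fy=3)[...,::-1])
E
```

```text
[536.31648153  55.73480543  30.46375633] [3.14151155e+00 8.50865190e-04 3.09654777e+00] 45.21115291972733 9.672121123003308
```

View pics/s7c.png

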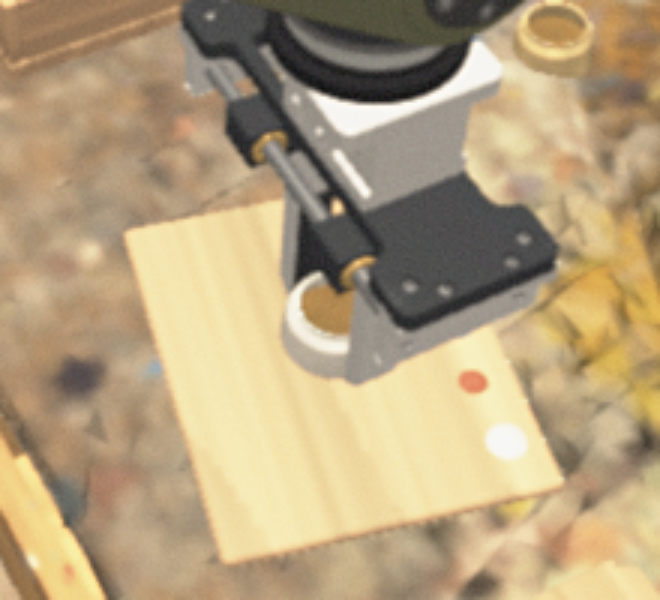

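The dipper is held upright at (325,325), just above the middle of the palette. I'll lower it slowly to contact.

Call:
{"op": "servo_tool", "data": {
  "motion": [
    [[0, 0, -0.004, 0, 0, 0, 0.6], [0, 0, -0.008, 0, 0, 0, 0.6], [0, 0, -0.012, 0, 0, 0, 0.6], [0, 0, -0.014, 0, 0, 0, 0.6], [0, 0, -0.014, 0, 0, 0, 0.6], [0, 0, -0.014, 0, 0, 0, 0.6]]
  ]
}}

```text
clock: 18.1
eef_pos: [536.0, 55.6, 22.9]
eef_rot: [-3.142, -0.0, 3.096]
wrist_force: [-0.5, 0.7, -1.1]
finger_gap: 45.3
finger_force: 9.7
```

Call:
{"op": "servo_tool", "data": {
  "motion": [
    [[0, 0, -0.001, 0, 0, 0, 0.6], [0, 0, -0.002, 0, 0, 0, 0.6], [0, 0, -0.002, 0, 0, 0, 0.6]]
  ]
}}

```text
clock: 18.4
eef_pos: [536.0, 55.6, 21.9]
eef_rot: [-3.142, 0.0, 3.096]
wrist_force: [-0.3, 0.3, 0.6]
finger_gap: 45.5
finger_force: 9.7
```

Call:
{"op": "servo_tool", "data": {
  "motion": [
    [[0, 0, -0.001, 0, 0, 0, 0.6], [0, 0, -0.001, 0, 0, 0, 0.6], [0, 0, -0.001, 0, 0, 0, 0.6]]
  ]
}}

```text
clock: 18.7
eef_pos: [536.0, 55.7, 21.7]
eef_rot: [-3.142, 0.0, 3.097]
wrist_force: [-3.2, 0.0, 5.6]
finger_gap: 45.3
finger_force: 10.3
```

The dipper is in contact with the palette, at 5.6 N. I'll open gently and rise straight up.

Call:
{"op": "servo_tool", "data": {
  "motion": [
    [[0, 0, 0.0005, 0, 0, 0, 0.45], [0, 0, 0.001, 0, 0, 0, 0.4], [0, 0, 0.001, 0, 0, 0, 0.3], [0, 0, 0.001, 0, 0, 0, 0.2], [0, 0, 0.001, 0, 0, 0, 0.2], [0, 0, 0.02, 0, 0, 0, 0.2], [0, 0, 0.06, 0, 0, 0, 0.2], [0, 0, 0.14, 0, 0, 0, 0.2], [0, 0, 0.22, 0, 0, 0, 0.2], [0, 0, 0.3, 0, 0, 0, 0.2]]
  ]
}}

```text
clock: 19.7
eef_pos: [535.7, 55.7, 173.8]
eef_rot: [-3.142, 0.0, 3.097]
wrist_force: [-0.1, 1.1, -0.3]
finger_gap: 75.3
finger_force: 0.0
```

Call:
{"op": "servo_tool", "data": {
  "motion": [
    [[-0.02, 0.07, 0.05, 0, 0, 0, 0.2], [-0.04, 0.15, 0.1, 0, 0, 0, 0.2], [-0.06, 0.23, 0.1, 0, 0, 0, 0.2], [-0.08, 0.32, 0.1, 0, 0, 0, 0.2], [-0.1, 0.41, 0.1, 0, 0, 0, 0.2], [-0.1, 0.49, 0.1, 0, 0, 0, 0.2], [-0.1, 0.55, 0.1, 0, 0, 0, 0.2], [-0.1, 0.58, 0.1, 0, 0, 0, 0.2], [-0.1, 0.58, 0.1, 0, 0, 0, 0.2], [-0.1, 0.58, 0.1, 0, 0, 0, 0.2]]
  ]
}}

```text
clock: 20.7
eef_pos: [486.1, 344.7, 221.6]
eef_rot: [-3.141, -0.0, 3.096]
wrist_force: [0.1, -0.4, -0.2]
finger_gap: 75.1
finger_force: 0.0
```

```bash
python3 - <<'E'
from m import *
for n in('top','scene'):
    c=grab(n); P=pts(c); x,y,z=P[...,0],P[...,1],P[...,2]; f=c['frame'].astype(int); save(c,n+'8.png')
    w=(x>480)&(x<600)&(y>0)&(y<110)&(z>34)&(z<60); print(n,'dip',w.sum(),np.percentile(P[w],[2,50,98],axis=0).round(1).tolist())
    w=(x>440)&(x<590)&(y>-250)&(y<-90)&(z>10)&(z<23)&(f[...,0]>130)&(f[...,0]-f[...,2]>20); A=np.c_[P[w][:,:2],np.ones(w.sum())]
    print('lid',np.linalg.lstsq(A,P[w][:,2],rcond=None)[0].round(3),np.median(z[w]))
E
```

```text
top dip 177 [[515.9, 35.0, 34.6], [532.3, 58.7, 38.7], [556.2, 76.2, 44.5]]
lid [-0.    0.   15.82] 15.783082001867626
scene dip 370 [[514.4, 32.3, 34.3], [529.3, 45.6, 38.7], [553.3, 71.3, 43.6]]
lid [-2.0000e-03  0.0000e+00  1.6286e+01] 15.427328348160586
```

View pics/scene8.png

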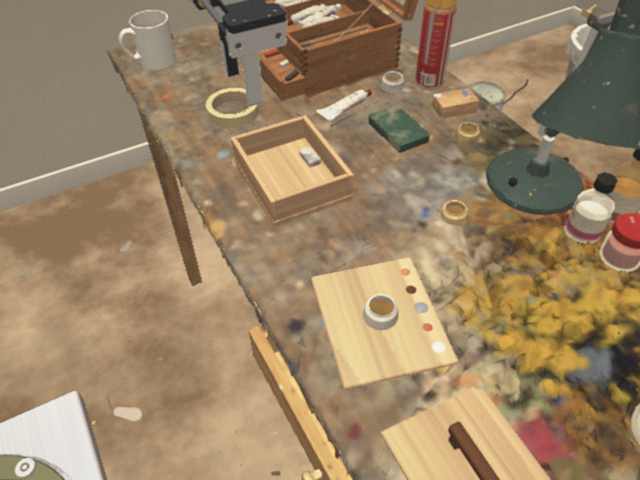

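The dipper stands upright at (381,311) in the middle of the palette. The lid lies flat, handle up, at (480,445), and the arm is clear of everything.

```bash
python3 -c "
from cell import manip; print(manip.sign_off())"
```

```text
the job is handed in; nothing more can be done
None
```

I handed the job in at about 21 s on the robot's clock: the lid lies flat, handle up, on the bare table to the right, and the dipper from the box stands upright near the middle of the palette; the sign-off returned no verdict.

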